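# Load a board carrier onto the trimmed pins of an RF test fixture and clamp it

## Task

Load the board carrier into the test fixture: lift it by its black bar, set it on the fixture's deck and slide it lightly about until both its holes drop over the two locating pins and the plate lies flat on the deck, then let go of it and press the red clamp handle fully down so that the clamp holds it. The pins stand on a trimmed stage, so never push on the pins with more than 30 N; keep the carrier level, and leave the other things on the bench where they are.

Things in the scene. Friction and masses are not known exactly. Their poses are not given: they have to be found in the camera images.
- carrier: Board carrier: dark steel plate 84 (x) x 150 (y) x 6 mm, green board on top (parts reach 24 mm above the plate's underside), black bridge handle over it; about 0.35 kg. Origin: centre of the plate's underside, z up, y along its length. Through holes: round, 9.5 mm, at x -30, y -60 mm; slot, 9.5 mm in x by 13.5 mm in y, at x +30, y +60 mm.
- bar (a point): Centre of the carrier's black handle bar, 50 mm above the plate's underside. The bar is 76 mm long along the carrier's x, 12 mm thick in y and 12 mm high, free below and between its posts (at x = +-34 mm): grip it across y from above.
- fixture: Test fixture, fixed to the bench: grey base 112 x 276 mm, aluminium deck 100 (x) x 172 (y) mm, its top 32 mm above the bench, and a toggle clamp on a steel block beyond the deck's -y end, on the line x = +12 mm. Origin at bench level below the deck's middle, z up. Its x and y match the carrier's when loaded. Micrometer heads stick out at +x and +y.
- deck (a point): Point on top of the deck, in its middle, 32 mm above the fixture's origin. The underside of a loaded carrier lies at this height, and 7 mm higher while the plate still rides on the pins. The loaded carrier's origin lies within 7 mm of this point in the fixture's x and within 7 mm in its y, as the pins are trimmed.
- trim_stage: Fixed frame of the locked trim stage under the deck, which carries both pins; its pose is simply that of the fixture (same origin and axes) and tells nothing of the trim. Stage and pins do not give under 30 N.
- pin_a (a point): NOMINAL place of the pin for the carrier's round hole, at deck height: x -30, y -60 mm in the fixture. Both pins: steel, 8 mm thick, rising 7 mm above the deck, the upper 3.5 mm tapering to 5 mm, in 26 mm square windows. They sit on one locked trim stage and really stand up to 7 mm off in x and up to 7 mm off in y, both alike, not turned; that is not measured.
- pin_b (a point): NOMINAL place of the pin for the carrier's slot, at deck height: x +30, y +60 mm in the fixture. The real pin is off by the same trim as the other one.
- handle (a joint): Red clamp handle, rad: 0 = open (leaning up, 60 degrees above level; clamp arm up and back, clear of the deck), 0.96 = fully shut (5 degrees above level, pointing to the fixture's -y; sprung rubber pad on the plate's end). Axis: the fixture's x through x 12, y -152, z 62 mm. Stays where left; takes 5 to 9 N at the grip. Stops short if the plate is still up on the pins.
- handle_grip (a point): Point on the middle line of the red handle (15 mm thick), 80 mm from its hinge and 25 mm short of its round end.
- multimeter: Grey hand multimeter, 182 x 88 x 52 mm, behind the work; a bystander.
- torque_spanner: Small orange-handled connector spanner, 151 mm long; a bystander.
- solder_spool: Blue solder spool, 81 mm across, 40 mm high; a bystander.
- flux_jar: White jar with green lid, 46 mm across, 38 mm high; a bystander.
- tape_yellow: Roll of yellow tape, 76 mm across, 18 mm high; a bystander.
- driver_1: Blue screwdriver, 157 mm long; a bystander.

How it is judged:
On the way, in this order (a step that is already met when the one before it is completed fails the run):
1. the carrier lies flat on the deck over both pins, with the clamp still open (z of carrier in the frame of deck between -0.002 and 0.002 m and horizontal distance between carrier and deck below 0.0125 m and angle between carrier's own z axis and vertical below 0.025 rad and angle between the y axis of carrier and the y axis of fixture, either way round below 0.06 rad and value of joint handle below 0.3 rad), for 0.2 s.
2. the clamp handle is fully down (value of joint handle above 0.88 rad), for 0.2 s.
At the end, for the whole second after the job is handed in: The carrier lies flat on the deck over both pins (underside within 2 mm of the deck, tilt under 0.025 rad, along the fixture within 0.06 rad, origin within 12.5 mm of the deck's middle) and at rest, and the clamp handle is fully down (past 0.88 of 0.96 rad) (z of carrier in the frame of deck between -0.002 and 0.002 m and horizontal distance between carrier and deck below 0.0125 m and angle between carrier's own z axis and vertical below 0.025 rad and angle between the y axis of carrier and the y axis of fixture, either way round below 0.06 rad and value of joint handle above 0.88 rad and linear speed of carrier below 0.01 m/s); the robot touches nothing.
It fails at once if the carrier presses on the pins with more than 30 N (contact force between carrier and trim_stage above 30 N).
It fails at once if the carrier is tipped by more than 0.4 rad (angle between carrier's own z axis and vertical above 0.4 rad).
It fails at once if a bystander is moved by more than 30 mm (distance of any of multimeter, torque_spanner, solder_spool, flux_jar, tape_yellow, driver_1 from where it was at the start of the episode above 0.03 m).
It also fails if it takes over 70 s, if anything falls off the work surface, if the arm or the gripper's body presses on something with over 40 N, if the wrist force passes 120 N, or if a joint passes its speed limit or range.

## Robot

A 6-joint arm with a two-finger parallel gripper is mounted at the origin on a cart in front of the work surface, level with it; the furniture and walls round the work are solid. World frame = base frame: x ahead of the robot, y to its left, z up, the work surface at z = 0. Lengths are in m, angles in rad, forces in N, time in s.
With the tool pointing down it reaches from about 0.4 to 0.925 m from the base axis. Payload 12.5 kg.
Tool frame: the origin (TCP) lies midway between the tips of the shut fingers; the grasp point (between the pads) lies 19 mm behind it; z points along the fingers, y is the line along which they close (so a half turn about z gives the same grasp; the last joint's range is limited). The gripper opens to 95 mm and grips with 3 to 60 N. Pads are 20 mm wide; open, the fingers measure 119 mm over their backs; the gripper's body (75 mm by 180 mm) begins 59 mm behind the grasp point.
Start: joints at [1.005, 0.491, 1.559, -0, 1.092, -0.106], TCP at [0.277, 0.56, 0.215] pointing down, gripper open.
Joint ranges: [-3.1, 3.1], [-0.84, 2.19], [0.05, 2.79], [-1.13, 4.28], [0.06, 2.93], [-2.69, 2.69]. Speed limits (rad/s): [2.22, 2.22, 2.79, 3.14, 3.14, 3.14].

## Interface

Orientations are given as a unit quaternion [w, x, y, z].
In Python, from station import * gives the robot as it stands.
- The arm moves only by the tool apply_moves, never from a script. Its argument "moves" is text: rows parted by semicolons, each of 7 numbers parted by spaces: the shift along the tool's x, y, z in m, then the turn, a rotation vector about the tool's x, y, z in rad, then the opening, from 0 (shut) to 1 (fully open). A call has 1 to 10 rows; each row shifts and turns the commanded pose from where the row before left it, along the tool's axes as they then stand; what a row does not reach is not made up. A row lasts 1/10 s, in which the tool goes at most 50 mm and 8.59 degrees, less where a joint would pass 70% of its speed; a pose out of reach is approached as far as the arm can. A call is refused whole if a number of a shift passes 0.05 or a number of a turn 0.15, either way. A call with a gripper value outside its range is refused whole. The fingers move at their own pace and stop on an object; "force" is the grip in N (left out, the last holds). Time passes only in rows, so rows that do not move let the fingers close. It gives the time, the measured TCP pose, the force, the opening and the grip force at its end, in the units of the state.
- get_obs(): the state, without advancing time (a new reading comes with each control period).
- grab_frame(name): name is "scene" or "top"; returns (picture, depth): 384x512x3 uint8, blue, green, red; 384x512 float32, m along the optical axis (not along the pixel's ray), 0 where there is no reading.
- camera_params(name): a dict with "fov_y" (degrees; the focal length in pixels is half the picture's height over the tangent of half this angle, whatever the lens; pixels are square), "cx", "cy" (the principal point, pixels), "origin" and "orientation" of the camera in the world. Camera axes: x right, y down, z forward; pixel columns grow to the right and rows downward; lengths in m; the calibration is good to about 2 mm. A picture is of the moment at which its call begins. camera_params takes no time and is no camera call.
- close_job(): hands the job in; it is judged then, once.
Trained networks look in the newest picture that a camera, given by its name, has taken for a name from the list of things; names that differ only in an ending like _2 or _b are one class to them, and where a whole thing is asked for, a point or a joint stands for the part that bears it (a point fixed in the world has none). Each returns a list of dicts, best first, with "conf" (0 to 1); they miss things now and then, are a little off and sometimes report something else, mostly with a low value. They report only what shows in the picture. A call takes as long as a camera call.
- trace(target, camera): "mask" (384x512 bool, what is visible of it).
- mark_of(target, camera): "centre" ([x, y, z] in m, in world coordinates, good to about 4 mm: a listed point, or the origin of a listed thing).
The state is a dict: "clock": time; "joint_pos": joint angles; "qd": joint speeds; "joint_torque": joint torques, N m; "eef_pos": TCP position; "ee_rot": TCP orientation; "wrist_force": force on the tool from outside, world axes, zero at the start; "moment": the same for the moment, N m; "gripper_width": finger opening in m; "grasp_force": force on a finger pad.
Only numpy, scipy, OpenCV 4.12 (cv2) and the standard library are available. Lean on these libraries where they do the work, as an engineer would, in place of code of your own. Each camera call takes 0.05 s, during which the arm holds its last target. There are 200 camera calls.

## Working session

There is one attempt and no reset: what is moved stays moved. The work goes in short steps, Python scripts to look and compute and a tool call to move; the robot and the scene stay as the last step left them, time stands still between calls to the robot, and variables do not carry over. Pictures are saved under pics/ and viewed, at most 10 in all, crops included, and the job is handed in when it is done.

Besides the shell and the picture viewer there is one more tool, called after ">>>" as name(argument=value, ...) on one line, values as JSON. apply_moves: Moves the arm, as the interface text tells. Its arguments: {"type":"object","properties":{"moves":{"type":"string"},"force":{"type":"number"}},"required":["moves"]}

```bash
mkdir -p pics; ls
cat > h.py <<'E'
from station import *
import numpy as np, cv2
from scipy.spatial.transform import Rotation as R
def rot(q): return R.from_quat([q[1],q[2],q[3],q[0]]).as_matrix()
def cloud(cam,d):
    p=camera_params(cam); f=d.shape[0]/2/np.tan(np.radians(p['fov_y'])/2)
    v,u=np.mgrid[:d.shape[0],:d.shape[1]]
    c=np.stack([(u-p['cx'])/f*d,(v-p['cy'])/f*d,d],-1)
    return c@rot(p['orientation']).T+np.array(p['origin'])
def st():
    o=get_obs(); M=rot(o['ee_rot']); 
    print('t',o['clock'],'tcp',np.round(o['eef_pos'],4),'F',np.round(o['wrist_force'],1),'w',o['gripper_width'],o['grasp_force']); print(np.round(M,3)); return o
E
python3 - <<'E'
from h import *
st()
ims=[]
for c in ('top','scene'):
    im,d=grab_frame(c); np.save(c+'.npy',cloud(c,d)); ims.append(im); cv2.imwrite(c+'_0.png',im)
    print(c,camera_params(c))
    for t in ('carrier','bar','fixture','handle_grip','deck','pin_a'):
        try: print(t,[(np.round(x['centre'],3),round(x['conf'],2)) for x in mark_of(t,c)][:3])
        except Exception as e: print(t,e)
cv2.imwrite('pics/a.png',ims[0]); cv2.imwrite('pics/b.png',ims[1])
E
```

```text
pics
t 0.0 tcp [0.2772 0.5599 0.2141] F [ 0.4  1.  -0.2] w 0.09493153007112215 0.0
[[-0.896  0.444 -0.001]
 [ 0.444  0.896 -0.001]
 [ 0.    -0.001 -1.   ]]
top {'fov_y': 57.209619662562844, 'cx': 260.0516300053314, 'cy': 194.16518160440785, 'origin': array([0.37724532, 0.1021827 , 0.99732742]), 'orientation': array([ 0.06240105, -0.69637254,  0.71201582, -0.06484491])}
carrier [(array([0.538, 0.288, 0.001]), 0.6)]
bar [(array([0.537, 0.292, 0.048]), 0.87)]
fixture [(array([0.531, 0.03 , 0.001]), 0.88)]
handle_grip [(array([ 0.574, -0.157,  0.13 ]), 0.47)]
deck [(array([0.536, 0.035, 0.029]), 0.82)]
pin_a [(array([ 0.512, -0.032,  0.032]), 0.79), (array([0.552, 0.097, 0.031]), 0.57)]
scene {'fov_y': 44.63582717130135, 'cx': 246.23884611992338, 'cy': 200.41995124982614, 'origin': array([-0.16800179, -0.64811563,  0.81913266]), 'orientation': array([-0.42680481,  0.81812669, -0.3464631 ,  0.16872963])}
carrier [(array([ 0.538,  0.29 , -0.001]), 0.86), (array([0.54 , 0.288, 0.05 ]), 0.6)]
bar [(array([0.538, 0.289, 0.054]), 0.68)]
fixture [(array([ 0.537,  0.035, -0.001]), 0.74), (array([0.553, 0.098, 0.033]), 0.7)]
handle_grip [(array([ 0.578, -0.157,  0.134]), 0.56)]
deck [(array([0.533, 0.029, 0.03 ]), 0.72), (array([ 0.578, -0.152,  0.135]), 0.49)]
pin_a [(array([ 0.515, -0.032,  0.026]), 0.85), (array([0.552, 0.097, 0.031]), 0.66), (array([0.535, 0.031, 0.028]), 0.65)]
```

View pics/a.png

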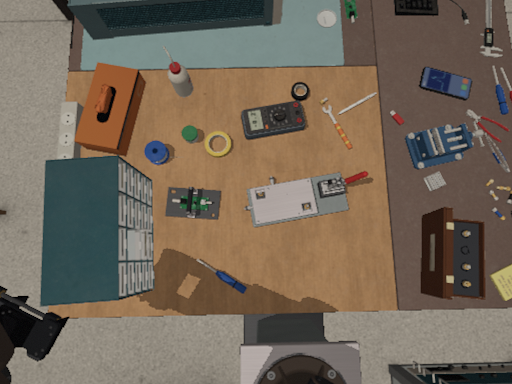

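View pics/b.png

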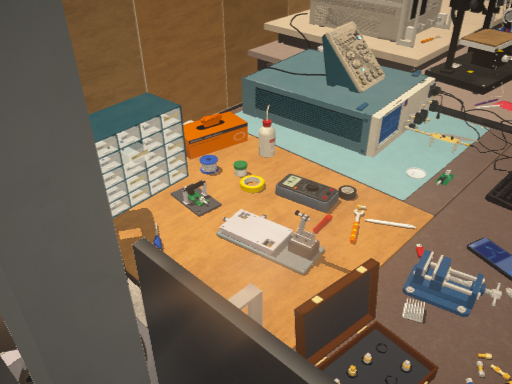

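Run:
```python
from h import *
P=np.load('top.npy'); im=cv2.imread('top_0.png')
def rect(sel):
    p=P[sel][:,:2]*1000; 
    (c,s,a)=cv2.minAreaRect(p.astype(np.float32)); return np.round(c,1),np.round(s,1),round(a,2),len(p), np.round(P[sel][:,2].mean(),4)
def reg(x0,x1,y0,y1,z0,z1): return (P[...,0]>x0)&(P[...,0]<x1)&(P[...,1]>y0)&(P[...,1]<y1)&(P[...,2]>z0)&(P[...,2]<z1)
print('deck',rect(reg(.44,.64,-.1,.15,.025,.038)))
print('base',rect(reg(.44,.64,-.2,.2,.008,.024)))
print('plate',rect(reg(.46,.61,.2,.4,.004,.03)))
print('bar',rect(reg(.48,.59,.25,.33,.045,.07)))
for t in ('carrier','bar'):
    for x in trace(t,'top')[:1]: m=x['mask']&(P[...,2]>.003); print(t,x['conf'],rect(m))
c=reg(.3,.75,.35,.6,.08,.6); print('cab ymin by x',[(round(a,2),np.round(P[c&(P[...,0]>a)&(P[...,0]<a+.05)][:,1].min(),3)) for a in np.arange(.35,.7,.05) if (c&(P[...,0]>a)&(P[...,0]<a+.05)).any()])
print(np.round(P[c][:,2].max(),3))
A=cv2.resize(im[165:235,155:255],None,fx=4,fy=4,interpolation=cv2.INTER_CUBIC)
B=cv2.resize(im[165:235,240:380],None,fx=5.7,fy=5.7,interpolation=cv2.INTER_CUBIC)[:, :798]
cv2.imwrite('pics/c.png',B)
```

```text
deck (array([546.4,  23. ]), array([123.1, 234.4]), 9.19, 2099, np.float64(0.0319))
base (array([5.493e+02, 2.000e-01]), array([133.8, 291.6]), 9.22, 1247, np.float64(0.013))
plate (array([537.2, 302.2]), array([194. , 144.5]), 89.28, 1314, np.float64(0.0087))
bar (array([536.6, 287.9]), array([13.8, 75.5]), 83.3, 143, np.float64(0.055))
carrier 0.63 (array([502.3, 219.8]), array([320.5, 123.2]), 64.27, 1493, np.float64(0.0151))
bar 0.72 (array([501.1, 219.2]), array([317.4, 124. ]), 64.73, 1467, np.float64(0.0151))
cab ymin by x [(np.float64(0.35), np.float64(0.362)), (np.float64(0.4), np.float64(0.359)), (np.float64(0.45), np.float64(0.366)), (np.float64(0.5), np.float64(0.399)), (np.float64(0.55), np.float64(0.401)), (np.float64(0.6), np.float64(0.406)), (np.float64(0.65), np.float64(0.485))]
0.388
```

View pics/c.png

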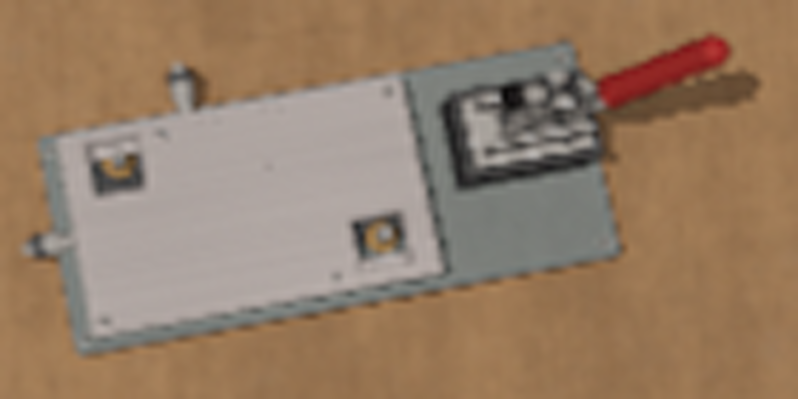

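Run:
```python
from h import *
P=np.load('top.npy'); im=cv2.imread('top_0.png')
p=camera_params('top'); f=192/np.tan(np.radians(p['fov_y'])/2)
M=rot(p['orientation']); 
def pix(w): c=M.T@(np.array(w)-p['origin']); return c[:2]/c[2]*f+[p['cx'],p['cy']]
def at(u,v,z): 
    d=M@np.array([(u-p['cx'])/f,(v-p['cy'])/f,1]); return p['origin']+d*(z-p['origin'][2])/d[2]
def off(k): return np.array([240,165])+ (np.array(k)+.5)/5.7-.5
C=np.array([at(*off(k),.032) for k in [(58,143),(403,73),(447,270),(92,338)]])[:,:2]
print(np.round(C,4),'c',C.mean(0)); 
print('yaws',[np.degrees(np.arctan2(-d[0],d[1])) for d in (C[0]-C[1],C[3]-C[2])],np.linalg.norm(C[0]-C[1]),np.linalg.norm(C[1]-C[2]))
# deck by depth, cleaned
m=((abs(P[...,2]-.032)<.004)&(abs(P[...,0]-.535)<.1)&(abs(P[...,1]-.03)<.13)).astype(np.uint8)
m=cv2.morphologyEx(m,cv2.MORPH_CLOSE,np.ones((5,5)));m=cv2.morphologyEx(m,cv2.MORPH_OPEN,np.ones((7,7)))
r=cv2.minAreaRect((P[m>0][:,:2]*1000).astype(np.float32)); print(r)
# carrier
m=((P[...,2]>.0035)&(abs(P[...,0]-.537)<.07)&(abs(P[...,1]-.29)<.085)&(P[...,2]<.03)).astype(np.uint8)
m=cv2.morphologyEx(m,cv2.MORPH_OPEN,np.ones((5,5)))
r=cv2.minAreaRect((P[m>0][:,:2]*1000).astype(np.float32)); print('car',r)
o=[]
for s in ((252,186),(298,198)):
    o.append(cv2.resize(im[s[1]:s[1]+16,s[0]:s[0]+16],None,fx=24,fy=24,interpolation=cv2.INTER_CUBIC))
th=np.radians(9.2); c=r
# annotate nominal centres
cv2.imwrite('pics/d.png',np.hstack(o))
```

```text
[[ 0.5664  0.1253]
 [ 0.5979 -0.0454]
 [ 0.4996 -0.0621]
 [ 0.4704  0.1106]] c [0.53357303 0.03208512]
yaws [np.float64(10.42774144430822), np.float64(9.587028169333317)] 0.17361466314973964 0.09967178163742396
((486.8186950683594, 28.267120361328125), (194.96621704101562, 178.51470947265625), 8.475142478942871)
car ((533.0299072265625, 290.8365478515625), (142.7764129638672, 80.6213150024414), 89.83757781982422)
```

View pics/d.png

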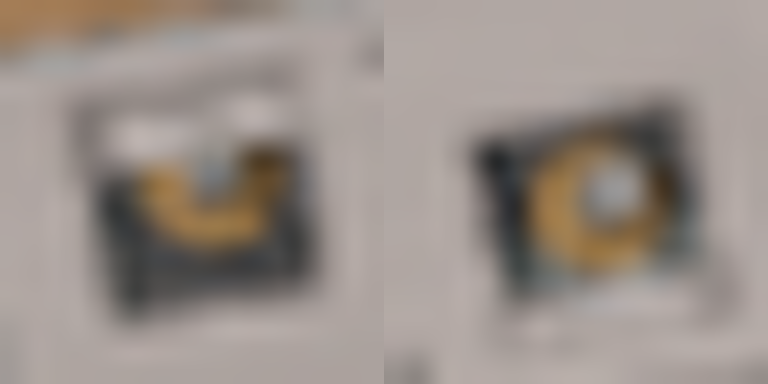

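```bash
cat >> h.py <<'E'
def at(u,v,z,cam='top'):
    p=camera_params(cam); f=192/np.tan(np.radians(p['fov_y'])/2); M=rot(p['orientation'])
    d=M@np.array([(u-p['cx'])/f,(v-p['cy'])/f,1]); return p['origin']+d*(z-p['origin'][2])/d[2]
E
python3 - <<'E'
from h import *
im=cv2.imread('top_0.png')
B=at(252+215.5/24-.5,186+175.5/24-.5,.039); A=at(298+(612-384+.5)/24-.5,198+190.5/24-.5,.039)
d=B-A; print('pins',A,B,'mid',(A+B)/2,'len',np.linalg.norm(d),'yaw',np.degrees(np.arctan2(d[1],d[0]))-63.435)
m=((im.max(2)<105)&((im.max(2).astype(int)-im.min(2))<40)).astype(np.uint8)
k=np.zeros_like(m); k[180:227,160:226]=m[180:227,160:226]
k=cv2.morphologyEx(k,cv2.MORPH_CLOSE,np.ones((7,7)));k=cv2.morphologyEx(k,cv2.MORPH_OPEN,np.ones((7,7)))
v,u=np.nonzero(k); Q=np.array([at(a,b,.006)[:2] for a,b in zip(u,v)])*1000
print('plate',cv2.minAreaRect(Q.astype(np.float32)))
w=im[175:230,155:230].copy()
w=cv2.resize(w,None,fx=10,fy=10,interpolation=cv2.INTER_CUBIC)
cs,_=cv2.findContours(cv2.resize(k[175:230,155:230],None,fx=10,fy=10,interpolation=cv2.INTER_NEAREST),0,2)
cv2.drawContours(w,cs,-1,(0,0,255),1); cv2.imwrite('pics/e.png',w)
E
```

```text
pins [ 0.51741124 -0.03159455  0.039     ] [0.55555887 0.09562247 0.039     ] mid [0.53648506 0.03201396 0.039     ] len 0.13281344602146794 yaw 9.872977938459059
plate ((537.6629638671875, 288.35687255859375), (150.83827209472656, 84.29876708984375), 84.7750244140625)
```

View pics/e.png

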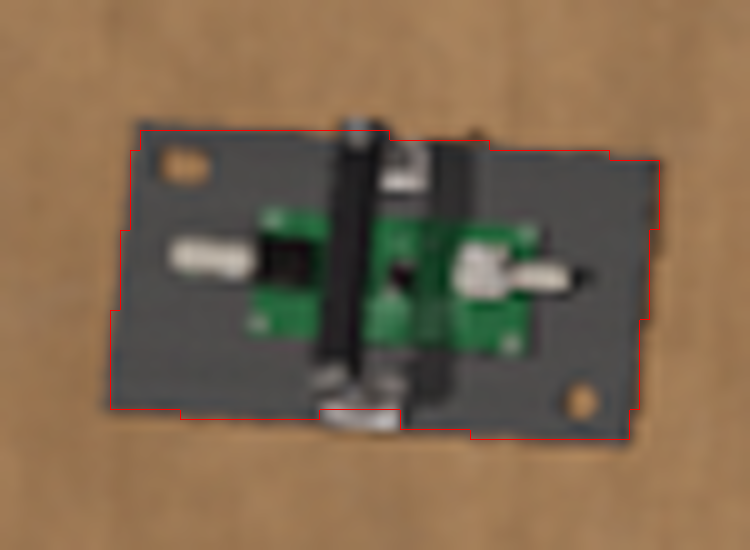

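Run:
```python
from h import *
P=np.load('top.npy').reshape(-1,3); S=np.load('scene.npy').reshape(-1,3)
for n,Q in(('top',P),('scene',S)):
    print(n,'cols y:',list(range(20,75,5)))
    for x in range(0,75,5):
        print(x,[ (lambda q: int(q[:,2].max()*1000) if len(q) else -1)(Q[(Q[:,0]*100>=x)&(Q[:,0]*100<x+5)&(Q[:,1]*100>=y)&(Q[:,1]*100<y+5)&(Q[:,2]>-.5)]) for y in range(20,75,5)])
```

```text
top cols y: [20, 25, 30, 35, 40, 45, 50, 55, 60, 65, 70]
0 [-1, -1, -1, -1, -1, -1, -1, -1, -1, -1, -1]
5 [-1, -1, -1, -1, -1, -1, -1, -1, -1, -1, -1]
10 [-1, -1, -1, -1, -1, -1, -1, -1, -1, -1, -1]
15 [-1, -1, -1, -1, -1, -1, -1, -1, -1, -1, -1]
20 [4, 4, 4, 557, 561, 338, 375, 6, 5, 6, -1]
25 [4, 5, 5, 250, 539, 499, 399, 359, 262, 4, -1]
30 [23, 5, 4, 252, 254, 253, 388, 352, 284, -1, -1]
35 [15, 16, 5, 252, 254, 254, 254, 253, -1, -1, -1]
40 [5, 5, 4, 253, 254, 254, 254, 255, -1, -1, -1]
45 [10, 54, 10, 253, 254, 254, 254, 253, -1, -1, -1]
50 [21, 59, 27, 208, 254, 253, 253, 253, -1, -1, -1]
55 [10, 60, 15, 10, 253, 254, 254, 253, -1, -1, -1]
60 [4, 5, 7, 5, 253, 252, 252, 249, -1, -1, -1]
65 [20, 17, 5, 44, 44, 80, 79, 78, 44, 43, -1]
70 [21, 43, 42, 46, 44, 80, 81, 80, 75, 42, -1]
scene cols y: [20, 25, 30, 35, 40, 45, 50, 55, 60, 65, 70]
0 [-1, -1, -1, -1, -1, -1, -1, -1, -1, -1, -1]
5 [-1, -1, -1, -1, -1, -1, -1, -1, -1, -1, -1]
10 [-1, -1, -1, -1, -1, -1, -1, -1, -1, -1, -1]
15 [-1, -1, -1, -1, -1, -1, -1, -1, -1, -1, -1]
20 [4, 3, -1, -1, -1, -1, -1, -1, -1, -1, -1]
25 [3, 5, 5, 2, -1, -1, -1, -1, -1, -1, -1]
30 [23, 4, 6, 252, 253, 252, -1, -1, -1, -1, -1]
35 [15, 14, 4, 251, 254, 253, 253, 251, -1, -1, -1]
40 [5, 5, 4, 252, 254, 253, 254, 251, -1, -1, -1]
45 [8, 54, 10, 252, 253, 254, 253, 252, -1, -1, -1]
50 [21, 60, 31, 251, 254, 253, 253, 253, -1, -1, -1]
55 [9, 59, 12, 113, 253, 253, 253, 252, -1, -1, -1]
60 [5, 4, 6, 6, 252, 251, 252, -1, -1, -1, -1]
65 [21, 17, 12, 45, 43, 78, 78, -1, -1, -1, -1]
70 [20, 44, 41, 44, 42, 80, 79, 80, -1, -1, -1]
```

Run:
```python
from h import *
for n in('top','scene'):
    Q=np.load(n+'.npy').reshape(-1,3)
    for a in range(44,64,2):
        q=Q[(Q[:,0]*100>=a)&(Q[:,0]*100<a+2)&(Q[:,1]>.33)&(Q[:,1]<.5)&(Q[:,2]<.27)]
        print(n,a,[round(float(np.min(q[(q[:,2]>z)&(q[:,2]<z+.05)][:,1],initial=9)),3) for z in (.05,.1,.15,.2,.24)])
```

```text
top 44 [9.0, 0.401, 0.365, 0.399, 0.4]
top 46 [0.401, 0.4, 0.4, 0.4, 0.401]
top 48 [0.398, 0.398, 0.398, 0.398, 0.402]
top 50 [0.399, 0.4, 0.402, 0.399, 0.403]
top 52 [0.403, 0.403, 0.403, 0.403, 0.403]
top 54 [0.401, 0.403, 0.402, 0.402, 0.405]
top 56 [0.402, 0.402, 0.402, 0.401, 0.406]
top 58 [0.407, 0.407, 0.407, 0.406, 0.407]
top 60 [0.407, 0.408, 0.407, 0.406, 0.408]
top 62 [9.0, 9.0, 9.0, 9.0, 9.0]
scene 44 [0.397, 0.395, 0.362, 0.398, 0.398]
scene 46 [0.398, 0.398, 0.398, 0.398, 0.398]
scene 48 [0.396, 0.394, 0.395, 0.396, 0.399]
scene 50 [0.399, 0.4, 0.399, 0.399, 0.402]
scene 52 [0.402, 0.402, 0.402, 0.4, 0.4]
scene 54 [0.4, 0.399, 0.403, 0.402, 0.404]
scene 56 [0.402, 0.401, 0.4, 0.402, 0.403]
scene 58 [0.403, 0.401, 0.403, 0.402, 0.406]
scene 60 [0.406, 0.405, 0.405, 0.404, 0.408]
scene 62 [9.0, 9.0, 9.0, 9.0, 9.0]
```

>>> apply_moves(moves="0 0 -0.03 0 0 0 1;0 0 -0.03 0 0 0 1;0 0 -0.03 0 0 0 1;0 0 -0.02 0 0 0 1")

```text
clock: 1.2
eef_pos: [0.2775, 0.5603, 0.327]
ee_rot: [0.0, 0.228, 0.974, 0.001]
wrist_force: [-0.8, 0.2, -0.3]
gripper_width: 0.095
grasp_force: 0.0
```

>>> apply_moves(moves="-0.039 -0.014 0 0 0 0 1;-0.039 -0.014 0 0 0 0 1;-0.039 -0.014 0 0 0 0 1;-0.039 -0.014 0 0 0 0 1;-0.039 -0.014 0 0 0 0 1;-0.039 -0.014 0 0 0 0 1;-0.039 -0.014 0 0 0 0 1;-0.039 -0.015 0 0 0 0 1;-0.042 -0.015 0 0 0 0 1;0 0 0 0 0 0 1")

```text
clock: 2.2
eef_pos: [0.5407, 0.2848, 0.3242]
ee_rot: [0.0, 0.23, 0.973, -0.0]
wrist_force: [-0.1, 0.0, -0.9]
gripper_width: 0.0951
grasp_force: 0.0
```

>>> apply_moves(moves="0 0 0 0 0 -0.125 1;0 0 0 0 0 -0.125 1;0 0 0 0 0 -0.12 1;0 0 0.03 0 0 0 1;0 0 0.03 0 0 0 1;0 0 0 0 0 0 1")

```text
clock: 2.8
eef_pos: [0.5361, 0.2881, 0.2614]
ee_rot: [-0.003, 0.045, 0.999, -0.001]
wrist_force: [0.5, -0.3, 0.5]
gripper_width: 0.095
grasp_force: 0.0
```

```bash
cat >> h.py <<'E'
def to(x,y,z,yaw):
    o=st(); M=rot(o['ee_rot']); cy=np.degrees(np.arctan2(-M[0,1],M[1,1])); print('yaw',round(cy,2),'turn tool z',round(-np.radians(yaw-cy),4),'shift in present tool axes',np.round(M.T@(np.array([x,y,z])-o['eef_pos']),4))
E
python3 -c "
from h import *
to(.5377,.2884,.034,-5.2)
print(mark_of('bar','top'), mark_of('bar','scene')) if 0 else 0"
```

```text
t 2.8 tcp [0.5361 0.2881 0.2614] F [ 0.5 -0.3  0.5] w 0.0950294698131624 0.0
[[-0.996  0.089 -0.006]
 [ 0.089  0.996 -0.002]
 [ 0.005 -0.003 -1.   ]]
yaw -5.13 turn tool z 0.0013 shift in present tool axes [-0.0027  0.001   0.2274]
```

>>> apply_moves(moves="-0.0015 0.001 0.04 0 0 0 1;0 0 0.045 0 0 0 1;0 0 0.045 0 0 0 1;0 0 0.045 0 0 0 1;0 0 0.03 0 0 0 0.5;0 0 0.022 0 0 0 0.4;0 0 0 0 0 0 0.3", force=20)

```text
clock: 3.5
eef_pos: [0.5388, 0.2892, 0.0362]
ee_rot: [-0.002, 0.045, 0.999, -0.001]
wrist_force: [-0.9, -0.1, 1.1]
gripper_width: 0.0765
grasp_force: 0.0
```

>>> apply_moves(moves="0 0 0 0 0 0 0;0 0 0 0 0 0 0;0 0 0 0 0 0 0;0 0 0 0 0 0 0", force=20)

```text
clock: 3.9
eef_pos: [0.5397, 0.2894, 0.0388]
ee_rot: [0.001, 0.045, 0.999, 0.0]
wrist_force: [0.9, -0.2, 0.3]
gripper_width: 0.0445
grasp_force: 0.0
```

>>> apply_moves(moves="0 0 0 0 0 0 0;0 0 0 0 0 0 0;0 0 0 0 0 0 0;0 0 0 0 0 0 0;0 0 0 0 0 0 0;0 0 0 0 0 0 0", force=30)

```text
clock: 4.5
eef_pos: [0.5393, 0.2892, 0.0376]
ee_rot: [-0.0, 0.045, 0.999, 0.0]
wrist_force: [-0.1, -0.1, -0.1]
gripper_width: 0.0117
grasp_force: 30.0
```

>>> apply_moves(moves="0 0 0 0 0 0 0.3;0 0 0 0 0 0 0.3;0 0 0.005 0 0 0 0.3;0 0 0 0 0 0 0;0 0 0 0 0 0 0;0 0 0 0 0 0 0;0 0 0 0 0 0 0", force=30)

```text
clock: 5.2
eef_pos: [0.5394, 0.2892, 0.0326]
ee_rot: [0.0, 0.045, 0.999, 0.0]
wrist_force: [0.3, -0.8, -1.8]
gripper_width: 0.0115
grasp_force: 30.0
```

>>> apply_moves(moves="0 0 -0.005 0 0 0 0;0 0 -0.02 0 0 0 0;0 0 -0.03 0 0 0 0;0 0 -0.03 0 0 0 0;0 0 0 0 0 0 0;0 0 0 0 0 0 0", force=40)

```text
clock: 5.8
eef_pos: [0.5391, 0.2891, 0.1177]
ee_rot: [0.0, 0.045, 0.999, 0.0]
wrist_force: [-0.2, 0.3, -4.3]
gripper_width: 0.0113
grasp_force: 40.0
```

```bash
python3 -c "
from h import *
# carrier wrt tcp: measured bar centre before grasp
to(.5365,.0320,.12,9.7)"
```

```text
t 5.8 tcp [0.5391 0.2891 0.1177] F [-0.2  0.3 -4.3] w 0.011345154879422252 39.99893009662628
[[-0.996  0.09   0.   ]
 [ 0.09   0.996  0.   ]
 [-0.     0.    -1.   ]]
yaw -5.14 turn tool z -0.2591 shift in present tool axes [-0.0204 -0.2563 -0.0024]
```

>>> apply_moves(moves="-0.001 -0.016 0 0 0 -0.02 0;-0.003 -0.032 0 0 0 0 0;-0.003 -0.034 0 0 0 0 0;-0.003 -0.034 0 0 0 0 0;-0.003 -0.034 0 0 0 0 0;-0.003 -0.034 0 0 0 0 0;-0.002 -0.034 0 0 0 0 0;-0.001 -0.025 0 0 0 -0.08 0;0 -0.012 0 0 0 -0.08 0;0 0 0 0 0 -0.08 0")

```text
clock: 6.8
eef_pos: [0.5404, 0.0318, 0.116]
ee_rot: [-0.001, -0.086, 0.996, 0.0]
wrist_force: [0.3, 0.1, -3.7]
gripper_width: 0.0114
grasp_force: 40.0
```

Run:
```python
from h import *
to(.538,.033,.0756,9.7)
im,d=grab_frame('top'); print([(np.round(x['centre'],4),x['conf']) for t in('carrier','bar') for x in mark_of(t,'top')])
cv2.imwrite('pics/f.png',cv2.resize(im[160:240,235:355],None,fx=6.5,fy=6.5,interpolation=cv2.INTER_CUBIC))
```

```text
t 6.8 tcp [0.5404 0.0318 0.116 ] F [ 0.3  0.1 -3.7] w 0.011411208347884423 39.99933958053589
[[-0.985 -0.17  -0.003]
 [-0.17   0.985  0.   ]
 [ 0.003  0.001 -1.   ]]
yaw 9.82 turn tool z 0.002 shift in present tool axes [0.002  0.0016 0.0404]
[]
```

View pics/f.png

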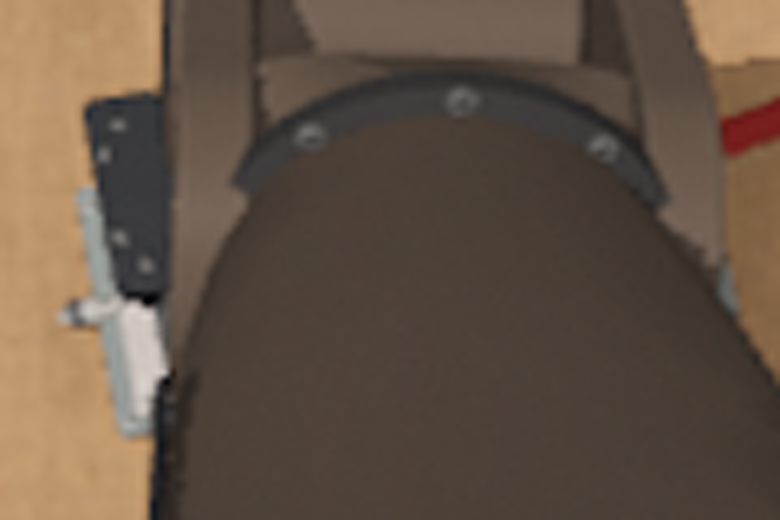

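>>> apply_moves(moves="0.001 0.0005 0.02 0 0 0 0;0.001 0.0005 0.018 0 0 0 0;0 0.0005 0.003 0 0 0 0;0 0 0 0 0 0 0")

```text
clock: 7.35
eef_pos: [0.5386, 0.035, 0.076]
ee_rot: [-0.001, -0.085, 0.996, 0.0]
wrist_force: [0.4, -0.3, -4.8]
gripper_width: 0.0116
grasp_force: 40.0
```

Run:
```python
from h import *
to(.538,.033,.0716,9.7)
im,d=grab_frame('scene')
cv2.imwrite('pics/g.png',cv2.resize(im[170:280,190:350],None,fx=5,fy=5,interpolation=cv2.INTER_CUBIC))
```

```text
t 7.35 tcp [0.5386 0.035  0.076 ] F [ 0.4 -0.3 -4.8] w 0.011573279752689352 39.99910891056061
[[-0.986 -0.169 -0.002]
 [-0.169  0.986  0.   ]
 [ 0.002  0.    -1.   ]]
yaw 9.71 turn tool z 0.0001 shift in present tool axes [ 0.0009 -0.0019  0.0044]
```

View pics/g.png

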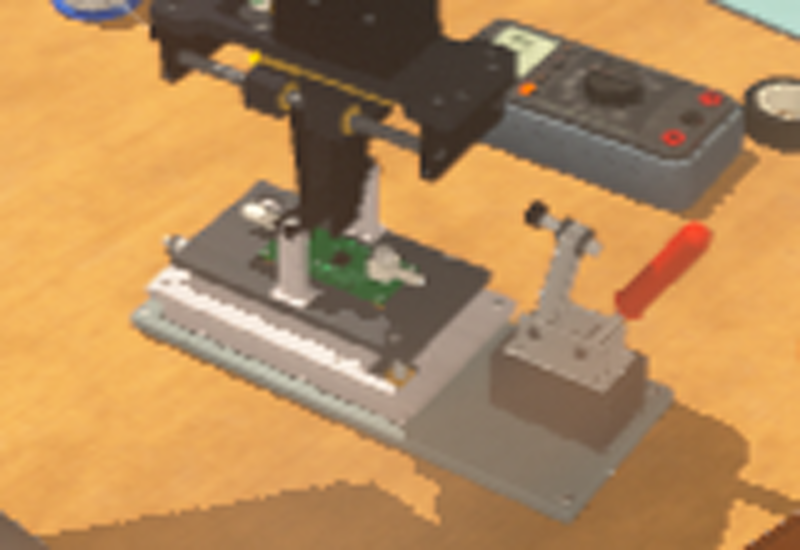

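>>> apply_moves(moves="0.0005 -0.0015 0.002 0 0 0 0;0 0 0.001 0 0 0 0;0 0 0.001 0 0 0 0;0 0 0 0 0 0 0")

```text
clock: 7.8
eef_pos: [0.5387, 0.033, 0.0728]
ee_rot: [0.0, -0.085, 0.996, 0.0]
wrist_force: [0.3, -0.8, -4.4]
gripper_width: 0.0118
grasp_force: 40.0
```

>>> apply_moves(moves="0 0 0.001 0 0 0 0;0 0 0.001 0 0 0 0;0 0 0 0 0 0 0")

```text
clock: 8.1
eef_pos: [0.5386, 0.033, 0.0705]
ee_rot: [-0.0, -0.085, 0.996, 0.0]
wrist_force: [-0.5, -0.0, -3.5]
gripper_width: 0.0117
grasp_force: 40.0
```

>>> apply_moves(moves="0 0 0.001 0 0 0 0;0 0 0 0 0 0 0;0 0 0 0 0 0 0")

```text
clock: 8.4
eef_pos: [0.5387, 0.0331, 0.0696]
ee_rot: [0.0, -0.085, 0.996, 0.0]
wrist_force: [0.3, 0.0, -4.4]
gripper_width: 0.0117
grasp_force: 40.0
```

>>> apply_moves(moves="0 0 0.001 0 0 0 0;0 0 0 0 0 0 0;0 0 0 0 0 0 0")

```text
clock: 8.7
eef_pos: [0.5388, 0.033, 0.0687]
ee_rot: [0.0, -0.085, 0.996, -0.0]
wrist_force: [0.9, -0.6, -3.0]
gripper_width: 0.0114
grasp_force: 40.0
```

>>> apply_moves(moves="0 0 0.001 0 0 0 0;0 0 0 0 0 0 0;0 0 0 0 0 0 0")

```text
clock: 9.0
eef_pos: [0.5389, 0.0329, 0.0677]
ee_rot: [0.0, -0.085, 0.996, -0.0]
wrist_force: [0.8, -1.9, -3.0]
gripper_width: 0.0113
grasp_force: 40.0
```

>>> apply_moves(moves="0 0 0.001 0 0 0 0;0 0 0 0 0 0 0;0 0 0 0 0 0 0")

```text
clock: 9.3
eef_pos: [0.5389, 0.0329, 0.0667]
ee_rot: [0.0, -0.085, 0.996, -0.0]
wrist_force: [2.5, -3.0, -3.3]
gripper_width: 0.0115
grasp_force: 40.0
```

>>> apply_moves(moves="-0.0005 -0.0006 0 0 0 0 0;0 0 0 0 0 0 0;0 0 0 0 0 0 0")

```text
clock: 9.6
eef_pos: [0.5392, 0.0326, 0.0666]
ee_rot: [-0.0, -0.085, 0.996, 0.0]
wrist_force: [0.7, 0.1, -4.4]
gripper_width: 0.0116
grasp_force: 40.0
```

```bash
python3 -c "
from h import *
st(); print(get_obs()['moment'])"
```

```text
t 9.6 tcp [0.5392 0.0326 0.0666] F [ 0.7  0.1 -4.4] w 0.011610105362784723 39.99903202056885
[[-0.986 -0.169 -0.   ]
 [-0.169  0.986  0.   ]
 [ 0.     0.    -1.   ]]
[-0.15695744 -0.10724416  0.02526485]
```

Side force relieved; keep lowering.

>>> apply_moves(moves="-0.0002 0 0.0005 0 0 0 0;0 0 0.0005 0 0 0 0;0 0 0 0 0 0 0")

```text
clock: 9.9
eef_pos: [0.5393, 0.0326, 0.0655]
ee_rot: [-0.0, -0.085, 0.996, 0.0]
wrist_force: [-0.4, -1.5, -4.3]
gripper_width: 0.0118
grasp_force: 40.0
```

>>> apply_moves(moves="0 0 0.0005 0 0 0 0;0 0 0.0005 0 0 0 0;0 0 0 0 0 0 0")

```text
clock: 10.2
eef_pos: [0.5394, 0.0325, 0.0646]
ee_rot: [-0.0, -0.085, 0.996, 0.0]
wrist_force: [0.2, -1.6, -3.2]
gripper_width: 0.0116
grasp_force: 40.0
```

>>> apply_moves(moves="0 -0.0003 0.0005 0 0 0 0;0 0 0.0005 0 0 0 0;0 0 0 0 0 0 0")

```text
clock: 10.5
eef_pos: [0.5395, 0.0325, 0.0645]
ee_rot: [0.0, -0.085, 0.996, 0.0]
wrist_force: [-4.3, 1.0, 9.6]
gripper_width: 0.0117
grasp_force: 40.0
```

>>> apply_moves(moves="0 0 0.0005 0 0 0 0;0 0 0 0 0 0 0;0 0 0 0 0 0 0")

```text
clock: 10.8
eef_pos: [0.5395, 0.0325, 0.0645]
ee_rot: [0.0, -0.085, 0.996, 0.0]
wrist_force: [-7.1, 1.0, 16.6]
gripper_width: 0.0115
grasp_force: 40.0
```

>>> apply_moves(moves="0 0 -0.0008 0 0 0 0;0 0 0 0 0 0 0.3;0 0 0 0 0 0 0.5;0 0 0 0 0 0 0.7;0 0 0 0 0 0 0.7;0 0 0 0 0 0 0.7")

```text
clock: 11.4
eef_pos: [0.5396, 0.0323, 0.0639]
ee_rot: [0.0, -0.085, 0.996, 0.0]
wrist_force: [0.7, -0.8, -0.4]
gripper_width: 0.0462
grasp_force: 0.0
```

>>> apply_moves(moves="0 0 -0.01 0 0 0 0.7;0 0 -0.03 0 0 0 0.7;0 0 -0.04 0 0 0 0.7;0 0 -0.04 0 0 0 0.6;0 0 -0.04 0 0 0 0.3;0 0 -0.03 0 0 0 0;0 0 0 0 0 0 0;0 0 0 0 0 0 0")

```text
clock: 12.2
eef_pos: [0.5393, 0.0323, 0.2546]
ee_rot: [0.001, -0.085, 0.996, -0.0]
wrist_force: [-0.3, 0.3, -0.3]
gripper_width: 0.0316
grasp_force: 0.0
```

Run:
```python
from h import *
im,d=grab_frame('scene'); C=cloud('scene',d)
cv2.imwrite('pics/h.png',cv2.resize(im[170:280,190:350],None,fx=5,fy=5,interpolation=cv2.INTER_CUBIC))
for t in('carrier','bar','handle_grip'): print(t,[(np.round(x['centre'],4),round(x['conf'],2)) for x in mark_of(t,'scene')])
c=np.array([.5375,.0325]); th=np.radians(9.7); Rm=np.array([[np.cos(th),-np.sin(th)],[np.sin(th),np.cos(th)]])
L=(C[...,:2]-c)@Rm
for y0 in(-72,-60,-50,45,55,65):
  m=(abs(L[...,0])<.035)&(L[...,1]*1000>y0)&(L[...,1]*1000<y0+8); z=C[m][:,2]; print(y0,m.sum(),np.round(np.median(z),4))
h=Rm@np.array([.012,-.152])+c; g=Rm@np.array([.012,-.152-.04])+c; print('hinge',h,'grip open',g,'shut',Rm@np.array([.012,-.152-.0797])+c)
to(*g,.2,9.7)
```

```text
carrier [(array([0.5377, 0.0316, 0.0308]), 0.66)]
bar [(array([0.5411, 0.0332, 0.0796]), 0.56)]
handle_grip [(array([ 0.5781, -0.1561,  0.1338]), 0.45), (array([ 0.7766,  0.0504, -0.0029]), 0.18)]
-72 598 0.522
-60 339 0.497
-50 362 0.401
45 96 0.3486
55 126 0.3687
65 116 0.3519
hinge [ 0.57493883 -0.11530505] grip open [ 0.5816784  -0.15473319] shut [ 0.58836743 -0.19386562]
t 12.4 tcp [0.5392 0.0322 0.2529] F [-0.4  0.4  1.2] w 0.01582899112862861 0.0
[[-0.986 -0.169 -0.002]
 [-0.169  0.986  0.   ]
 [ 0.002  0.001 -1.   ]]
yaw 9.75 turn tool z 0.0009 shift in present tool axes [-0.0103 -0.1915  0.0527]
```

View pics/h.png

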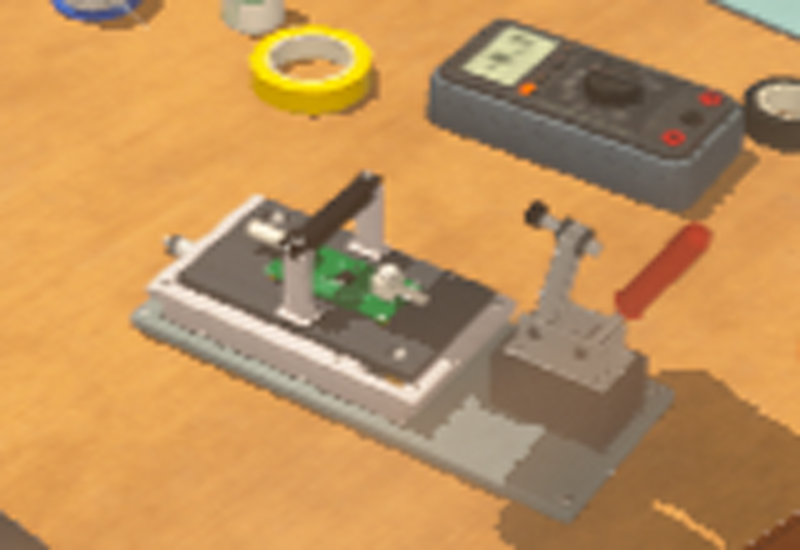

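>>> apply_moves(moves="-0.001 -0.03 0 0 0 0 0;-0.001 -0.03 0 0 0 0 0;-0.001 -0.03 0 0 0 0 0;-0.001 -0.03 0 0 0 0 0;-0.001 -0.03 0 0 0 0 0;-0.002 -0.021 0.02 0 0 0 0;0 0 0.03 0 0 0 0;0 0 0.02 0 0 0 0;0 0 0 0 0 0 0")

```text
clock: 13.3
eef_pos: [0.574, -0.1349, 0.1805]
ee_rot: [-0.003, -0.085, 0.996, 0.001]
wrist_force: [0.1, -0.2, 0.5]
gripper_width: 0.0001
grasp_force: 0.0
```

Run:
```python
from h import *
to(.5748,-.1355,.165,9.7)
im,d=grab_frame('scene')
cv2.imwrite('pics/i.png',cv2.resize(im[150:270,220:370],None,fx=5,fy=5,interpolation=cv2.INTER_CUBIC))
```

```text
t 13.3 tcp [ 0.574  -0.1349  0.1805] F [ 0.1 -0.2  0.5] w 8.670229396361552e-05 0.0
[[-0.986 -0.169 -0.006]
 [-0.169  0.986  0.002]
 [ 0.005  0.003 -1.   ]]
yaw 9.73 turn tool z 0.0005 shift in present tool axes [-0.0007 -0.0008  0.0155]
```

View pics/i.png

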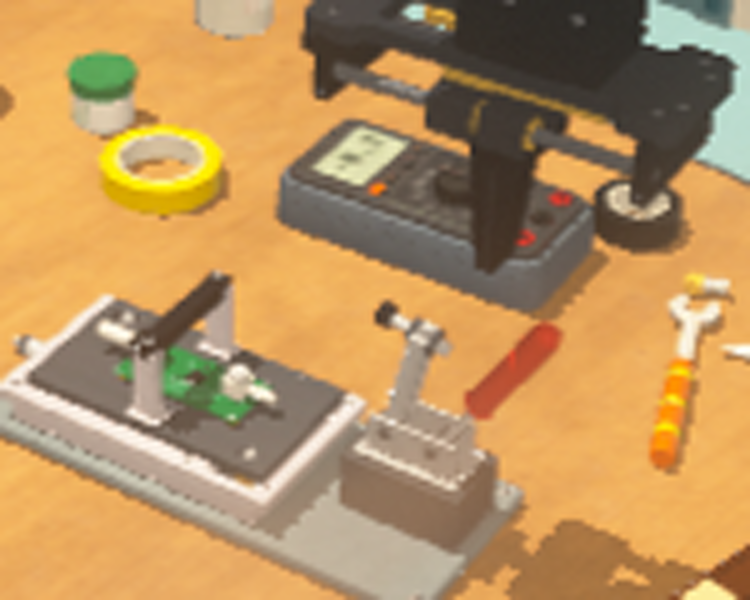

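>>> apply_moves(moves="-0.0005 -0.002 0.02 0 0 0 0;0 -0.001 0.015 0 0 0 0;0 -0.001 0.006 0 0 0 0;0 -0.006 0.004 0 0 0 0;0 -0.007 0.004 0 0 0 0;0 -0.006 0.004 0 0 0 0;0 0 0 0 0 0 0")

```text
clock: 14.05
eef_pos: [0.5802, -0.1587, 0.1311]
ee_rot: [0.0, -0.085, 0.996, -0.0]
wrist_force: [0.0, -0.2, 1.3]
gripper_width: 0.0004
grasp_force: 0.6
```

>>> apply_moves(moves="0 -0.005 0.005 0 0 0 0;0 -0.005 0.006 0 0 0 0;0 -0.005 0.006 0 0 0 0;0 -0.004 0.007 0 0 0 0;0 -0.003 0.007 0 0 0 0;0 -0.003 0.007 0 0 0 0;0 0 0 0 0 0 0")

```text
clock: 14.75
eef_pos: [0.5842, -0.183, 0.0926]
ee_rot: [0.0, -0.085, 0.996, -0.0]
wrist_force: [0.0, 0.1, 1.4]
gripper_width: 0.0006
grasp_force: 0.1
```

>>> apply_moves(moves="0 -0.002 0.005 0 0 0 0;0 -0.002 0.005 0 0 0 0;0 -0.001 0.005 0 0 0 0;0 0 0.002 0 0 0 0;0 0 0 0 0 0 0")

```text
clock: 15.25
eef_pos: [0.5851, -0.1877, 0.0761]
ee_rot: [0.0, -0.085, 0.996, -0.0]
wrist_force: [-1.1, -2.1, 7.6]
gripper_width: 0.0003
grasp_force: 3.4
```

>>> apply_moves(moves="0 0 0.002 0 0 0 0;0 0 0.002 0 0 0 0;0 0 0 0 0 0 0")

```text
clock: 15.55
eef_pos: [0.5854, -0.1878, 0.075]
ee_rot: [0.001, -0.085, 0.996, -0.001]
wrist_force: [-8.9, 1.0, 35.1]
gripper_width: 0.0006
grasp_force: 17.6
```

Run:
```python
from h import *
im,d=grab_frame('scene')
cv2.imwrite('pics/j.png',cv2.resize(im[150:270,220:370],None,fx=5,fy=5,interpolation=cv2.INTER_CUBIC))
```

```text
(no output)
```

View pics/j.png

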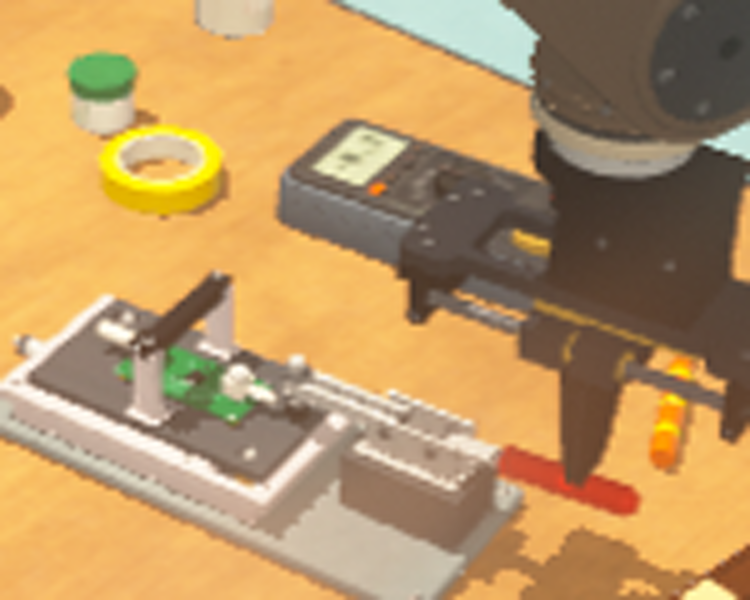

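The clamp is shut: its arm lies on the plate's end at about (290,395) and the handle is nearly level at about (570,480). It sits against a hard stop at 35 N, so I retreat.

>>> apply_moves(moves="0 0 -0.004 0 0 0 0;0 0 -0.02 0 0 0 0;0 0 -0.04 0 0 0 0;0 0 -0.04 0 0 0 0;0 0 -0.04 0 0 0 0;0 0 0 0 0 0 0;0 0 0 0 0 0 0")

```text
clock: 16.3
eef_pos: [0.5848, -0.1871, 0.2159]
ee_rot: [0.0, -0.085, 0.996, -0.0]
wrist_force: [0.4, 0.3, -0.2]
gripper_width: 0.0005
grasp_force: 0.0
```

Run:
```python
from h import *
st(); grab_frame('scene')
for t in('handle_grip','carrier'): print(t,[(np.round(x['centre'],4),round(x['conf'],2)) for x in mark_of(t,'scene')])
```

```text
t 16.3 tcp [ 0.5848 -0.1871  0.2159] F [ 0.4  0.3 -0.2] w 0.0005059802502801958 0.0
[[-0.986 -0.17   0.001]
 [-0.17   0.986 -0.   ]
 [-0.001 -0.    -1.   ]]
handle_grip [(array([ 0.5846, -0.1972,  0.0701]), 0.64)]
carrier [(array([0.5373, 0.0312, 0.0312]), 0.98)]
```

Grip at z 0.070 matches the shut value of 0.069, and the carrier is at deck height.

```bash
python3 -c "
from station import *
print(close_job())"
```

```text
the job is handed in; nothing more can be done
None
```

The job is handed in at about 16 s of the 70 s allowed: the carrier measured at deck height (z 0.031 m) over both pins, the clamp handle measured fully down (grip at z 0.070 m), and the arm was clear of everything; the judge's verdict was not shown to me.

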